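# Sweep loose chocolates off the packing slab into the tray

### The arm

A 6-joint arm with a two-finger parallel gripper is mounted at the origin on the work surface. World frame = base frame: x ahead of the robot, y to its left, z up, the work surface at z = 0. Lengths are in m, angles in rad, forces in N, time in s.
With the tool pointing down it reaches from about 0.375 to 0.925 m from the base axis. Payload 5.7 kg.
Tool frame: the origin (TCP) lies on the centre line of the jaws, within the pads' length; the fingertips stand 25 mm ahead of it and the grasp point (between the pads) lies 6 mm ahead of it; z points along the fingers, y is the line along which they close (so a half turn about z gives the same grasp; the last joint's range is limited). The gripper opens to 85 mm and grips with 20 to 120 N. Pads are 22 mm wide; open, the fingers measure 114 mm over their backs; the gripper's body (76 mm by 85 mm) begins 54 mm behind the grasp point. The pads swing forward as they close: fully open they stand 13 mm farther back than shut.
Start: joints at [1.21, 0.359, 1.51, -0, 1.272, -0.115], TCP at [0.146, 0.582, 0.235] pointing down, gripper open.
Joint ranges: [-2.97, 2.97], [-1.01, 2.36], [0.21, 2.38], [-0.96, 4.11], [0.2, 2.71], [-2.98, 2.98]. Speed limits (rad/s): [2.39, 2.39, 3.14, 3.14, 3.14, 3.14].

### API

Orientations are given as a 3x3 rotation matrix whose columns are the frame's x, y, z axes.
In Python, from station import r gives the robot as it stands.
- The arm moves only by the tool play_rows, never from a script. Its argument "series" is a list of rows, each an object of numbers: "x", "y", "z": the shift along the tool's x, y, z normalised to -1 to 1, where 1 is 2.5 cm; "rx", "ry", "rz": the turn, a rotation vector about the tool's x, y, z normalised to -1 to 1, where 1 is 0.1 rad; "gripper": the closure, from 0 (fully open) to 1 (shut). A call has 1 to 10 rows; each row shifts and turns the commanded pose from where the row before left it, along the tool's axes as they then stand; what a row does not reach is not made up. A row lasts 1/10 s, in which the tool goes at most 50 mm and 8.59 degrees, less where a joint would pass 70% of its speed; a pose out of reach is approached as far as the arm can. A call with a number of a shift or a turn outside -1 to 1 is refused whole. A call with a gripper value outside its range is refused whole. The fingers move at their own pace and stop on an object; "newtons" is the grip in N (left out, the last holds). Time passes only in rows, so rows that do not move let the fingers close. It gives the time, the measured TCP pose, the force, the opening and the grip force at its end, in the units of the state.
- r.read_state(): the state, without advancing time (a new reading comes with each control period).
- r.snapshot(name): name is "side" or "top" or "wrist"; returns a dict with "img" (420x560x3 uint8, red, green, blue), "vertical_fov" (degrees; the focal length in pixels is half the picture's height over the tangent of half this angle, whatever the lens; pixels are square), "cx", "cy" (the principal point, pixels), "pose" (4x4, takes a point from camera to world coordinates); the wrist camera has in their place "mount" (4x4, takes a point from camera to tool coordinates, whose origin is the TCP and whose axes are the flange's). Camera axes: x right, y down, z forward; pixel columns grow to the right and rows downward; lengths in m; the calibration is good to about 2 mm. A picture is of the moment at which its call begins: read the wrist's pose just before it. There is no depth.
- r.close_job(): hands the job in; it is judged then, once.
The state is a dict: "time_s": time; "joint_positions": joint angles; "dq": joint speeds; "joint_efforts": joint torques, N m; "tcp_pos": TCP position; "eef_rot": TCP orientation; "contact_force": force on the tool from outside, world axes, zero at the start; "torque": the same for the moment, N m; "width": finger opening in m; "finger_force": force on a finger pad.
Only numpy, scipy, OpenCV 4.12 (cv2) and the standard library are available. Lean on these libraries where they do the work, as an engineer would, in place of code of your own. Each camera call takes 0.05 s, during which the arm holds its last target. There are 200 camera calls.

### The job

Clear the packing slab: with the fingertips, sweep the three round foil-wrapped chocolates across the marble and over its far edge so that they drop into the steel tray below. Push them along, do not pick them up, carry them or flick them out, and leave the gift box, the cup and the jar standing where they are.

Things in the scene. Friction and masses are not known exactly. Their poses are not given: they have to be found in the camera images.
- slab: fixed marble slab on a wooden plinth, 280 mm (its x) by 500 mm (its y), top face flat and 60 mm above the counter; the marble is 20 mm thick and overhangs the plinth by 15 mm. Origin: on the counter, under the slab's centre. Its x axis points away from the robot: the far edge, over the tray, is the straight edge at x = +140 mm. No rim round the slab
- tray: fixed open steel tray, outside 150 mm (x) by 270 mm (y), 34 mm high, walls and floor 4 mm thick (the opening is 142 by 262 mm), standing on the counter, its axes parallel to the slab's. Its near wall is tucked 12 mm under the slab's far edge, so its rim is 26 mm below the slab's top face; along that edge it stands up to 60 mm left or right of the middle and is shorter than the edge, so a chocolate must leave the slab in front of it. Origin: centre of its underside
- coin1: foil-wrapped chocolate, a flat round puck 44 mm across and 16 mm high (top edge bevelled by 3 mm), 17 to 35 g, lying loose on the slab. Origin: centre of its underside; z axis up through its flat face
- coin2: foil-wrapped chocolate, a flat round puck 44 mm across and 16 mm high (top edge bevelled by 3 mm), 17 to 35 g, lying loose on the slab. Origin: centre of its underside; z axis up through its flat face
- coin3: foil-wrapped chocolate, a flat round puck 44 mm across and 16 mm high (top edge bevelled by 3 mm), 17 to 35 g, lying loose on the slab. Origin: centre of its underside; z axis up through its flat face
- giftbox: small square cardboard gift box with a paper band, 42 x 42 x 42 mm, 120 g, loose, on the near part of the slab; leave alone. Origin: centre of its underside
- cup: small white espresso cup without handle, about 50 mm across the rim, 48 mm high, loose, on the near part of the slab; leave alone. Origin: centre of its underside
- jar: glass jar with steel cap, 84 mm across, 140 mm high, 0.7 kg, loose, on the counter to the right of the slab; leave alone. Origin: centre of its underside

How it is judged:
By the outcome, as a careful person would: the job done as asked, in the order asked, and still so for the second after the job is handed in, with the robot touching nothing.
It also fails if it takes over 50 s, if anything falls off the work surface, if the arm or the gripper's body presses on something with over 40 N, if the wrist force passes 120 N, or if a joint passes its speed limit or range.

## Working session

There is one attempt and no reset: what is moved stays moved. The work goes in short steps, Python scripts to look and compute and a tool call to move; the robot and the scene stay as the last step left them, time stands still between calls to the robot, and variables do not carry over. Pictures are saved under pics/ and viewed, at most 10 in all, crops included, and the job is handed in when it is done.

Besides the shell and the picture viewer there is one more tool, called after "Emit:" as name(argument=value, ...) on one line, values as JSON. play_rows: Moves the arm, as the interface text tells. Its arguments: {"type":"object","properties":{"series":{"type":"array"},"newtons":{"type":"number"}},"required":["series"]}

```bash
mkdir -p pics; ls; python3 - <<'E'
from station import r
import cv2,numpy as np
np.set_printoptions(precision=4,suppress=True)
for n in("top","side"):
    s=r.snapshot(n); cv2.imwrite(f"pics/{n}0.png",s["img"][:,:,::-1]); print(n,s["vertical_fov"],s["cx"],s["cy"],s["pose"])
s=r.read_state(); print(s["time_s"],s["tcp_pos"],s["eef_rot"],s["contact_force"],s["width"])
E
```

```text
pics
top 50.51005925892807 278.1360503609077 202.53449065949175 [[ 0.0027 -0.9826  0.1855  0.3398]
 [-0.9999 -0.0054 -0.0139 -0.1057]
 [ 0.0146 -0.1854 -0.9825  1.2094]
 [ 0.      0.      0.      1.    ]]
side 50.06498951877942 283.42924838795585 211.12047903852846 [[-0.9108 -0.327   0.2519  0.328 ]
 [-0.4126  0.7042 -0.5778  0.4587]
 [ 0.0116 -0.6302 -0.7764  0.8126]
 [ 0.      0.      0.      1.    ]]
0.1 [0.1458 0.5814 0.2346] [[-0.9699  0.2434 -0.0006]
 [ 0.2434  0.9699 -0.0016]
 [ 0.0002 -0.0017 -1.    ]] [0.4239 0.1743 0.0289] 0.08555399615432555
```

View pics/top0.png

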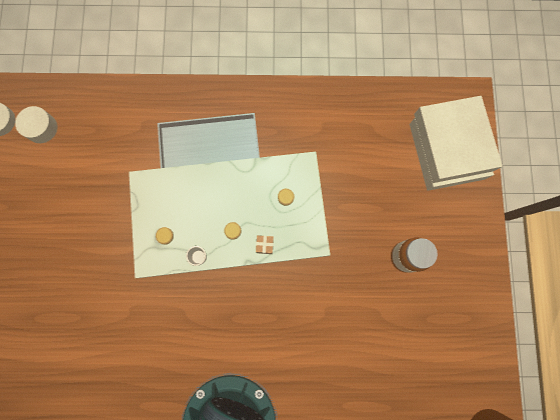

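View pics/side0.png

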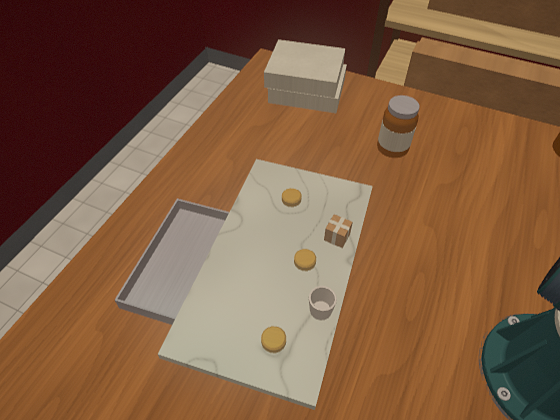

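The top view shows coins at about (164,236), (233,230) and (286,197), the cup at (197,256) and the gift box at (265,244). The tray lies behind columns 160–257 and the slab corners are at about (129,171), (317,152), (330,255) and (135,277). The side view agrees.

```bash
cat > h.py <<'E'
import numpy as np,cv2
from station import r
np.set_printoptions(precision=4,suppress=True)
def cast(s,uv,z):
    f=s["img"].shape[0]/2/np.tan(np.radians(s["vertical_fov"])/2)
    P=s["pose"]; d=P[:3,:3]@np.array([(uv[0]-s["cx"])/f,(uv[1]-s["cy"])/f,1]); o=P[:3,3]
    return o+d*(z-o[2])/d[2]
def coins(s):
    h=cv2.cvtColor(s["img"],cv2.COLOR_RGB2HSV)
    m=cv2.inRange(h,(15,110,120),(32,255,255))
    n,l,st,c=cv2.connectedComponentsWithStats(m)
    return [(c[i],st[i,4]) for i in range(1,n) if st[i,4]>60 and st[i,4]<1500]
def sl(p,S): return S["R"].T@(np.asarray(p)[:2]-S["o"])
E
python3 - <<'E'
from h import *
s=r.snapshot("top")
h=cv2.cvtColor(s["img"],cv2.COLOR_RGB2HSV)
m=cv2.inRange(h,(30,0,165),(100,75,255)); m[:148]=0; m[282:]=0; m[:,:120]=0; m[:,340:]=0
m=cv2.morphologyEx(m,cv2.MORPH_OPEN,np.ones((5,5)))
c=max(cv2.findContours(m,0,2)[0],key=cv2.contourArea)
w=np.array([cast(s,p[0],.06)[:2] for p in cv2.convexHull(c)],np.float32)
(o,sz,a)=cv2.minAreaRect(w); print(o,sz,a)
C=[cast(s,p,.06) for p in ((129,171),(317,152),(330,255),(135,277))]; print(np.array(C))
b=cv2.boxPoints((o,sz,a)); print(b)
for k,ar in coins(s):
    print("coin",k,ar,cast(s,k,.074))
for n,p,z in (("cup",(197,255),.108),("box",(265,243),.102),("trayL",(159,123),.034),("trayR",(255,115),.034),("jar",(422,253),.14)): print(n,cast(s,p,z))
s=r.snapshot("side")
for k,ar in coins(s): print("side coin",k,ar,cast(s,k,.07))
for n,p,z in (("cup",(322,298),.108),("trayL",(117,301),.034),("trayR",(179,201),.034)): print(n,cast(s,p,z))
E
```

```text
(0.5580155849456787, -0.008757323026657104) (0.33346983790397644, 0.45665445923805237) 6.495544910430908
[[ 0.6397  0.2736  0.06  ]
 [ 0.6957 -0.226   0.06  ]
 [ 0.42   -0.2558  0.06  ]
 [ 0.3627  0.2406  0.06  ]]
[[ 0.3665  0.1992]
 [ 0.4182 -0.2545]
 [ 0.7495 -0.2168]
 [ 0.6979  0.237 ]]
coin [285.5    196.4757] 206 [ 0.5703 -0.1408  0.074 ]
coin [232.3113 230.2123] 212 [ 0.4814 -0.0045  0.074 ]
coin [164.     235.3275] 229 [0.4674 0.1692 0.074 ]
cup [0.4155 0.0778 0.108 ]
box [ 0.4462 -0.0889  0.102 ]
trayL [0.7841 0.2084 0.034 ]
trayR [ 0.8098 -0.057   0.034 ]
jar [ 0.4201 -0.4671  0.14  ]
side coin [291.     195.8625] 240 [ 0.5716 -0.1402  0.07  ]
side coin [304.6084 258.1837] 332 [ 0.4821 -0.0032  0.07  ]
side coin [273.089  338.2526] 483 [0.4683 0.1715 0.07  ]
cup [0.4148 0.0839 0.108 ]
trayL [0.7777 0.2145 0.034 ]
trayR [ 0.8072 -0.0481  0.034 ]
```

Emit:
play_rows(series=[{"x": -0.98,"y": -0.854,"gripper": 0.65},{"x": -0.98,"y": -0.854,"gripper": 0.65},{"x": -0.98,"y": -0.854,"gripper": 0.65},{"x": -0.98,"y": -0.854,"gripper": 0.65},{"x": -0.98,"y": -0.854,"gripper": 0.65},{"x": -0.98,"y": -0.854,"gripper": 0.65},{"x": -0.98,"y": -0.854,"gripper": 0.65},{"x": -0.98,"y": -0.854,"gripper": 0.65},{"x": -0.98,"y": -0.854,"gripper": 0.65},{"x": -0.98,"y": -0.854,"gripper": 0.65}])

```text
invalid input
```

Emit:
play_rows(series=[{"x": -0.98,"y": -0.854,"gripper": 0.65},{"x": -0.98,"y": -0.854,"gripper": 0.65},{"x": -0.98,"y": -0.854,"gripper": 0.65},{"x": -0.98,"y": -0.854,"gripper": 0.65},{"x": -0.98,"y": -0.854,"gripper": 0.65},{"z": 1,"gripper": 0.65},{"z": 1,"gripper": 0.65},{"z": 1,"gripper": 0.65},{"z": 1,"gripper": 0.65},{"gripper": 0.65}])

```text
invalid input
```

```bash
python3 - <<'E'
from h import *
s=r.read_state(); print(s["time_s"],s["tcp_pos"],s["eef_rot"],s["contact_force"],s["width"])
s=r.snapshot("side"); cv2.imwrite("pics/side1.png",cv2.resize(s["img"][230:410,180:420,::-1],(800,600)))
E
```

```text
0.2 [0.1458 0.5816 0.2348] [[-0.9699  0.2434 -0.0004]
 [ 0.2434  0.9699 -0.0012]
 [ 0.0001 -0.0012 -1.    ]] [-1.1969 -0.4574 -1.002 ] 0.08552755251392737
```

View pics/side1.png

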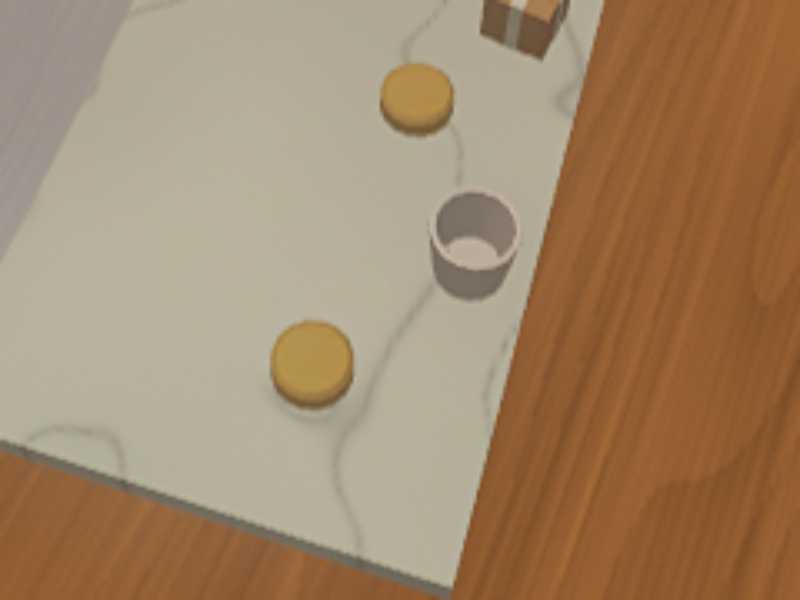

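The arm hasn't moved: both move calls were rejected. The picture shows the left coin and the cup untouched. Each row may need every key, so I'll try that.

Emit:
play_rows(series=[{"x": -0.98,"y": -0.854,"z": 0,"rx": 0,"ry": 0,"rz": 0,"gripper": 0.65}])

```text
time_s: 0.35
tcp_pos: [0.1636, 0.5575, 0.2353]
eef_rot: [[-0.971, 0.241, -0.0], [0.241, 0.971, 0.002], [0.001, 0.002, -1.0]]
contact_force: [1.0, -0.9, 0.1]
width: 0.073
finger_force: 0.0
```

Emit:
play_rows(series=[{"x": -0.98,"y": -0.854,"z": 0,"rx": 0,"ry": 0,"rz": 0,"gripper": 0.65},{"x": -0.98,"y": -0.854,"z": 0,"rx": 0,"ry": 0,"rz": 0,"gripper": 0.65},{"x": -0.98,"y": -0.854,"z": 0,"rx": 0,"ry": 0,"rz": 0,"gripper": 0.65},{"x": -0.98,"y": -0.854,"z": 0,"rx": 0,"ry": 0,"rz": 0,"gripper": 0.65},{"x": -0.98,"y": -0.854,"z": 0,"rx": 0,"ry": 0,"rz": 0,"gripper": 0.65},{"x": -0.98,"y": -0.854,"z": 0,"rx": 0,"ry": 0,"rz": 0,"gripper": 0.65},{"x": -0.98,"y": -0.854,"z": 0,"rx": 0,"ry": 0,"rz": 0,"gripper": 0.65},{"x": -0.98,"y": -0.854,"z": 0,"rx": 0,"ry": 0,"rz": 0,"gripper": 0.65},{"x": -0.98,"y": -0.854,"z": 0,"rx": 0,"ry": 0,"rz": 0,"gripper": 0.65},{"x": -0.98,"y": -0.854,"z": 0,"rx": 0,"ry": 0,"rz": 0,"gripper": 0.65}])

```text
time_s: 1.35
tcp_pos: [0.3508, 0.2874, 0.2355]
eef_rot: [[-0.97, 0.243, 0.0], [0.243, 0.97, 0.0], [-0.0, 0.0, -1.0]]
contact_force: [-0.4, 0.3, 0.5]
width: 0.0299
finger_force: 0.0
```

Emit:
play_rows(series=[{"x": -0.98,"y": -0.854,"z": 0,"rx": 0,"ry": 0,"rz": 0,"gripper": 0.65},{"x": -0.98,"y": -0.854,"z": 0,"rx": 0,"ry": 0,"rz": 0,"gripper": 0.65},{"x": -0.98,"y": -0.854,"z": 0,"rx": 0,"ry": 0,"rz": 0,"gripper": 0.65},{"x": -0.98,"y": -0.854,"z": 0,"rx": 0,"ry": 0,"rz": 0,"gripper": 0.65},{"x": 0,"y": 0,"z": 1,"rx": 0,"ry": 0,"rz": 0,"gripper": 0.65},{"x": 0,"y": 0,"z": 1,"rx": 0,"ry": 0,"rz": 0,"gripper": 0.65},{"x": 0,"y": 0,"z": 1,"rx": 0,"ry": 0,"rz": 0,"gripper": 0.65},{"x": 0,"y": 0,"z": 1,"rx": 0,"ry": 0,"rz": 0,"gripper": 0.65},{"x": 0,"y": 0,"z": 0,"rx": 0,"ry": 0,"rz": 0,"gripper": 0.65}])

```text
time_s: 2.25
tcp_pos: [0.4221, 0.1811, 0.1329]
eef_rot: [[-0.97, 0.244, -0.006], [0.244, 0.97, -0.002], [0.005, -0.003, -1.0]]
contact_force: [-1.0, -0.7, 0.1]
width: 0.03
finger_force: 0.0
```

```bash
python3 - <<'E'
from h import *
s=r.read_state(); print(s["time_s"],s["tcp_pos"],s["eef_rot"],s["contact_force"],s["width"])
s=r.snapshot("side"); cv2.imwrite("pics/side2.png",cv2.resize(s["img"][230:410,180:420,::-1],(800,600)))
E
```

```text
2.25 [0.4221 0.1811 0.1329] [[-0.9699  0.2435 -0.0059]
 [ 0.2435  0.9699 -0.0017]
 [ 0.0053 -0.0031 -1.    ]] [-1.0312 -0.7437  0.1316] 0.02999216688655362
```

View pics/side2.png

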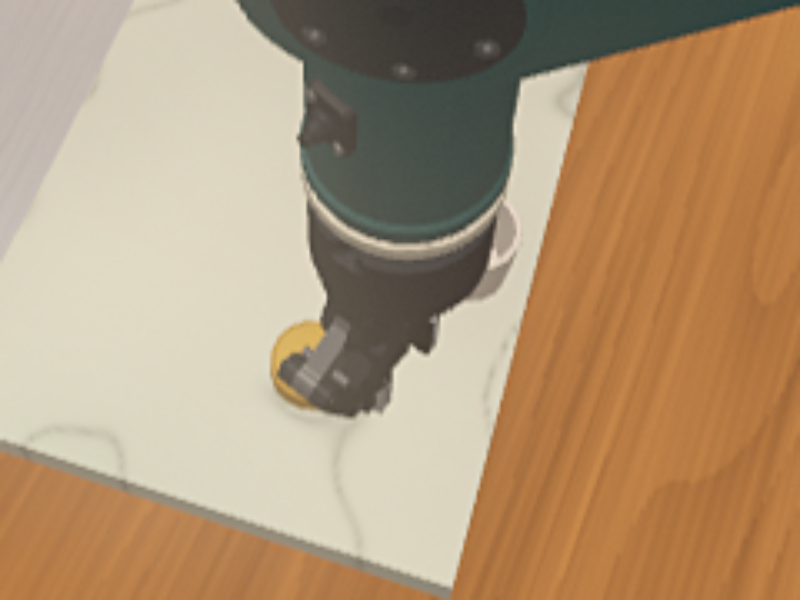

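The fingertips hang above and behind the left coin, with the cup clear to the right. Next I go down.

Emit:
play_rows(series=[{"x": 0,"y": 0,"z": 1,"rx": 0,"ry": 0,"rz": 0,"gripper": 0.65},{"x": 0,"y": 0,"z": 0.6,"rx": 0,"ry": 0,"rz": 0,"gripper": 0.65},{"x": 0,"y": 0,"z": 0,"rx": 0,"ry": 0,"rz": 0,"gripper": 0.65},{"x": 0,"y": 0,"z": 0,"rx": 0,"ry": 0,"rz": 0,"gripper": 0.65}])

```text
time_s: 2.7
tcp_pos: [0.4253, 0.1821, 0.0965]
eef_rot: [[-0.97, 0.243, 0.001], [0.243, 0.97, 0.0], [-0.001, 0.001, -1.0]]
contact_force: [-0.3, 0.1, 0.3]
width: 0.0298
finger_force: 0.0
```

Emit:
play_rows(series=[{"x": 0,"y": 0,"z": 0.2,"rx": 0,"ry": 0,"rz": 0,"gripper": 0.65},{"x": 0,"y": 0,"z": 0,"rx": 0,"ry": 0,"rz": 0,"gripper": 0.65},{"x": 0,"y": 0,"z": 0,"rx": 0,"ry": 0,"rz": 0,"gripper": 0.65}])

```text
time_s: 3.0
tcp_pos: [0.4248, 0.182, 0.0909]
eef_rot: [[-0.97, 0.243, 0.001], [0.243, 0.97, 0.0], [-0.001, 0.0, -1.0]]
contact_force: [0.1, -0.1, 0.1]
width: 0.03
finger_force: 0.0
```

```bash
python3 - <<'E'
from h import *
s=r.snapshot("wrist"); cv2.imwrite("pics/w1.png",s["img"][:,:,::-1]); print(s["mount"],s["vertical_fov"])
E
```

```text
[[ 0.0005 -0.9571 -0.2899  0.0741]
 [ 1.      0.0006 -0.0002 -0.0003]
 [ 0.0004 -0.2899  0.9571 -0.139 ]
 [ 0.      0.      0.      1.    ]] 67.93002841319944
```

View pics/w1.png

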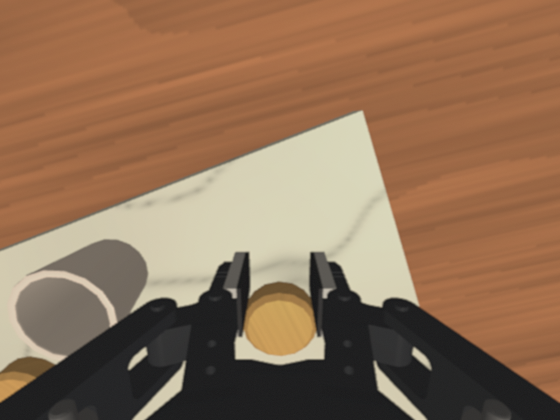

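The wrist view shows the coin centred between the fingertips (coin about (280,320), tips at row 250 or so) and the cup well to the left. Pushing now.

Emit:
play_rows(series=[{"x": 0,"y": 0,"z": 0.1,"rx": 0,"ry": 0,"rz": 0,"gripper": 0.65},{"x": -0.4,"y": 0,"z": 0,"rx": 0,"ry": 0,"rz": 0,"gripper": 0.65},{"x": -0.4,"y": 0,"z": 0,"rx": 0,"ry": 0,"rz": 0,"gripper": 0.65},{"x": -0.4,"y": 0,"z": 0,"rx": 0,"ry": 0,"rz": 0,"gripper": 0.65},{"x": -0.5,"y": 0,"z": 0,"rx": 0,"ry": 0,"rz": 0,"gripper": 0.65},{"x": -0.5,"y": 0,"z": 0,"rx": 0,"ry": 0,"rz": 0,"gripper": 0.65},{"x": -0.5,"y": 0,"z": 0,"rx": 0,"ry": 0,"rz": 0,"gripper": 0.65},{"x": -0.5,"y": 0,"z": 0,"rx": 0,"ry": 0,"rz": 0,"gripper": 0.65},{"x": -0.5,"y": 0,"z": 0,"rx": 0,"ry": 0,"rz": 0,"gripper": 0.65},{"x": -0.5,"y": 0,"z": 0,"rx": 0,"ry": 0,"rz": 0,"gripper": 0.65}])

```text
time_s: 4.05
tcp_pos: [0.5274, 0.156, 0.0879]
eef_rot: [[-0.97, 0.243, -0.0], [0.243, 0.97, -0.0], [0.0, -0.0, -1.0]]
contact_force: [0.0, 0.3, -1.5]
width: 0.03
finger_force: 0.0
```

```bash
python3 - <<'E'
from h import *
s=r.snapshot("wrist"); cv2.imwrite("pics/w2.png",s["img"][:,:,::-1]); print(coins(s))
s=r.snapshot("side"); print([(k,a,cast(s,k,.07)) for k,a in coins(s)])
E
```

```text
[(array([  4.4881, 256.6429]), np.int32(420))]
[(array([546.8539,  59.8371]), np.int32(178), array([ 0.0993, -0.9484,  0.07  ])), (array([539.798 ,  74.0015]), np.int32(683), array([ 0.1123, -0.8627,  0.07  ])), (array([546.9614, 154.2802]), np.int32(207), array([ 0.069 , -0.5193,  0.07  ])), (array([417.6827, 218.3865]), np.int32(1330), array([ 0.3039, -0.1953,  0.07  ])), (array([536.4429, 236.2286]), np.int32(70), array([ 0.0707, -0.2522,  0.07  ])), (array([341.5111, 234.8111]), np.int32(90), array([ 0.4355, -0.0872,  0.07  ])), (array([428.2581, 241.2688]), np.int32(93), array([ 0.2702, -0.146 ,  0.07  ])), (array([304.5951, 259.231 ]), np.int32(368), array([ 0.4812, -0.0009,  0.07  ])), (array([550.5467, 264.8933]), np.int32(75), array([ 0.0394, -0.1906,  0.07  ])), (array([400.2874, 275.6782]), np.int32(87), array([ 0.3007, -0.0433,  0.07  ])), (array([495.6804, 299.3814]), np.int32(97), array([ 0.1269, -0.0679,  0.07  ])), (array([534.8644, 299.0169]), np.int32(118), array([ 0.0608, -0.0992,  0.07  ])), (array([ 90.7987, 324.0126]), np.int32(318), array([0.7706, 0.2814, 0.07  ])), (array([524.4444, 303.7778]), np.int32(72), array([ 0.0774, -0.0808,  0.07  ])), (array([431.0274, 320.9178]), np.int32(73), array([0.2262, 0.0248, 0.07  ])), (array([ 72.6889, 329.4111]), np.int32(90), array([0.7925, 0.3026, 0.07  ])), (array([273.2978, 338.9645]), np.int32(507), array([0.4674, 0.1725, 0.07  ])), (array([359.705, 365.425]), np.int32(200), array([0.3169, 0.1542, 0.07  ])), (array([134.9899, 385.6459]), np.int32(497), array([0.6364, 0.3367, 0.07  ])), (array([368.7845, 377.8966]), np.int32(232), array([0.2968, 0.1677, 0.07  ])), (array([113.247 , 400.1377]), np.int32(247), array([0.6541, 0.3694, 0.07  ])), (array([408.7778, 399.5679]), np.int32(81), array([0.2284, 0.1739, 0.07  ])), (array([354.1571, 413.    ]), np.int32(70), array([0.3012, 0.2294, 0.07  ]))]
```

```bash
python3 - <<'E'
from h import *
a=r.snapshot("side")["img"][180:400,150:400]; b=cv2.imread("pics/w2.png")[:,:,::-1]
cv2.imwrite("pics/c3.png",np.hstack([cv2.resize(a,(400,352)),cv2.resize(b,(400,352))])[:,:,::-1])
E
```

```text
(no output)
```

View pics/c3.png

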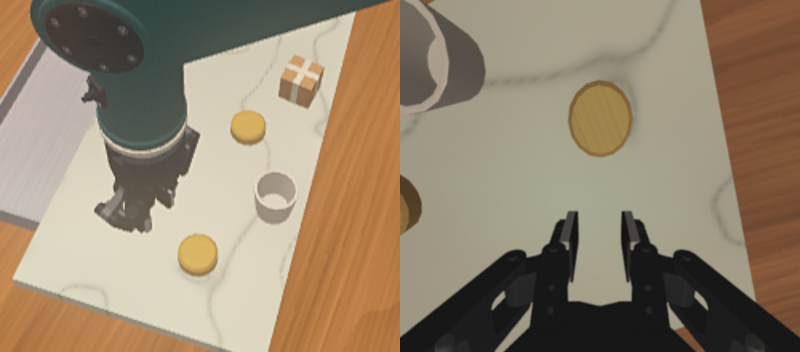

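The coin hasn't moved, so the fingertips passed over it: they stand less far ahead than stated at this opening. I'll find the slab surface by touch here, on free marble.

Emit:
play_rows(series=[{"x": 0,"y": 0,"z": 0.2,"rx": 0,"ry": 0,"rz": 0,"gripper": 0.65},{"x": 0,"y": 0,"z": 0.1,"rx": 0,"ry": 0,"rz": 0,"gripper": 0.65},{"x": 0,"y": 0,"z": 0,"rx": 0,"ry": 0,"rz": 0,"gripper": 0.65}])

```text
time_s: 4.5
tcp_pos: [0.5251, 0.1564, 0.0797]
eef_rot: [[-0.97, 0.243, -0.002], [0.243, 0.97, -0.0], [0.002, -0.001, -1.0]]
contact_force: [-0.9, 0.7, 0.3]
width: 0.0297
finger_force: 0.0
```

Emit:
play_rows(series=[{"x": 0,"y": 0,"z": 0.12,"rx": 0,"ry": 0,"rz": 0,"gripper": 0.65},{"x": 0,"y": 0,"z": 0,"rx": 0,"ry": 0,"rz": 0,"gripper": 0.65}])

```text
time_s: 4.7
tcp_pos: [0.5259, 0.1564, 0.0771]
eef_rot: [[-0.97, 0.243, -0.001], [0.243, 0.97, -0.0], [0.001, -0.0, -1.0]]
contact_force: [-0.5, 0.5, -0.1]
width: 0.03
finger_force: 0.0
```

Emit:
play_rows(series=[{"x": 0,"y": 0,"z": 0.12,"rx": 0,"ry": 0,"rz": 0,"gripper": 0.65},{"x": 0,"y": 0,"z": 0,"rx": 0,"ry": 0,"rz": 0,"gripper": 0.65}])

```text
time_s: 4.9
tcp_pos: [0.5261, 0.1563, 0.0741]
eef_rot: [[-0.97, 0.243, -0.001], [0.243, 0.97, -0.0], [0.0, -0.0, -1.0]]
contact_force: [0.2, -0.7, 1.3]
width: 0.0301
finger_force: 0.0
```

Emit:
play_rows(series=[{"x": 0,"y": 0,"z": 0.12,"rx": 0,"ry": 0,"rz": 0,"gripper": 0.65},{"x": 0,"y": 0,"z": 0,"rx": 0,"ry": 0,"rz": 0,"gripper": 0.65}])

```text
time_s: 5.1
tcp_pos: [0.5261, 0.1563, 0.0711]
eef_rot: [[-0.97, 0.243, -0.001], [0.243, 0.97, -0.0], [0.0, -0.0, -1.0]]
contact_force: [-0.3, -0.3, 0.1]
width: 0.0297
finger_force: 0.0
```

Emit:
play_rows(series=[{"x": 0,"y": 0,"z": 0.12,"rx": 0,"ry": 0,"rz": 0,"gripper": 0.65},{"x": 0,"y": 0,"z": 0,"rx": 0,"ry": 0,"rz": 0,"gripper": 0.65}])

```text
time_s: 5.3
tcp_pos: [0.5261, 0.1563, 0.068]
eef_rot: [[-0.97, 0.243, -0.001], [0.243, 0.97, -0.0], [0.001, -0.0, -1.0]]
contact_force: [-0.1, 0.5, 0.5]
width: 0.03
finger_force: 0.0
```

```bash
python3 - <<'E'
from h import *
s=r.snapshot("side"); cv2.imwrite("pics/s5.png",cv2.resize(s["img"][180:350,150:330,::-1],(630,595)))
E
```

```text
(no output)
```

View pics/s5.png

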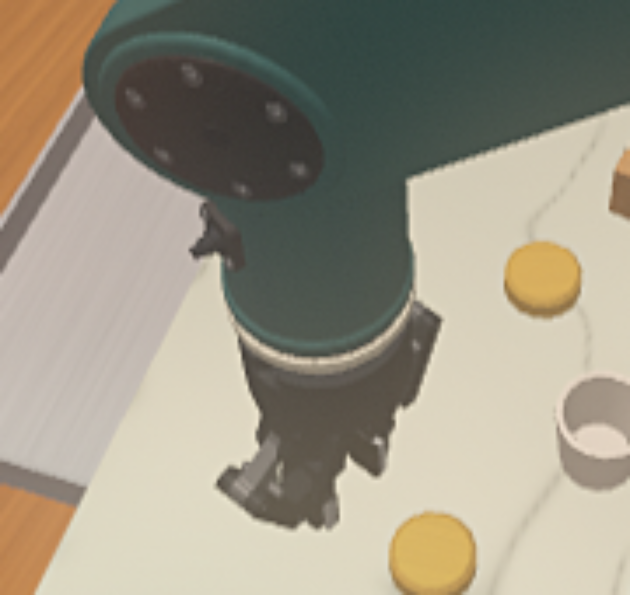

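The gripper stands over free marble and the tips' lowest pixels are at about crop (325,525), i.e. full (243,330). There is no contact yet, so I'll check the tip height by geometry.

```bash
python3 - <<'E'
from h import *
s=r.snapshot("side");st=r.read_state();P=s["pose"];f=210/np.tan(np.radians(s["vertical_fov"])/2)
for z in (-.01,0,.01,.02,.025):
  o=[]
  for x,y in((.011,.03),(.011,-.03),(-.011,.03),(.011,.015)):
    w=st["tcp_pos"]+st["eef_rot"]@[x,y,z]; c=P[:3,:3].T@(w-P[:3,3]); o.append((np.array([s["cx"]+f*c[0]/c[2],s["cy"]+f*c[1]/c[2]])-[150,180])*3.5)
  print(z,np.round(o).tolist())
for p in((325,525),(222,480)):
  print(cast(s,(150+p[0]/3.5,180+p[1]/3.5),.07))
E
```

```text
-0.01 [[316.0, 532.0], [394.0, 446.0], [283.0, 506.0], [336.0, 510.0]]
0 [[317.0, 540.0], [395.0, 454.0], [285.0, 514.0], [337.0, 518.0]]
0.01 [[318.0, 549.0], [395.0, 463.0], [286.0, 523.0], [338.0, 527.0]]
0.02 [[320.0, 557.0], [396.0, 472.0], [288.0, 531.0], [339.0, 535.0]]
0.025 [[320.0, 561.0], [396.0, 476.0], [288.0, 535.0], [340.0, 539.0]]
[0.5228 0.1799 0.07  ]
[0.5816 0.1802 0.07  ]
```

Emit:
play_rows(series=[{"x": 0,"y": 0,"z": 0.1,"rx": 0,"ry": 0,"rz": 0,"gripper": 0.65},{"x": 0,"y": 0,"z": 0,"rx": 0,"ry": 0,"rz": 0,"gripper": 0.65}])

```text
time_s: 5.6
tcp_pos: [0.5262, 0.1563, 0.0657]
eef_rot: [[-0.97, 0.243, -0.0], [0.243, 0.97, -0.0], [0.0, -0.0, -1.0]]
contact_force: [0.5, -0.5, 0.4]
width: 0.03
finger_force: 0.0
```

Emit:
play_rows(series=[{"x": 0,"y": 0,"z": 0.1,"rx": 0,"ry": 0,"rz": 0,"gripper": 0.65},{"x": 0,"y": 0,"z": 0,"rx": 0,"ry": 0,"rz": 0,"gripper": 0.65}])

```text
time_s: 5.8
tcp_pos: [0.5266, 0.1564, 0.0637]
eef_rot: [[-0.97, 0.243, 0.0], [0.243, 0.97, -0.0], [-0.0, 0.0, -1.0]]
contact_force: [0.1, 0.8, 4.2]
width: 0.0299
finger_force: 2.1
```

Contact is at TCP z ≈ 0.064, so I'll work at about 0.068. I'll raise, go back behind the coin, lower and push.

Emit:
play_rows(series=[{"x": 0,"y": 0,"z": -1,"rx": 0,"ry": 0,"rz": 0,"gripper": 0.65},{"x": 0.7,"y": 0,"z": 0,"rx": 0,"ry": 0,"rz": 0,"gripper": 0.65},{"x": 0.9,"y": 0,"z": 0,"rx": 0,"ry": 0,"rz": 0,"gripper": 0.65},{"x": 0.9,"y": 0,"z": 0,"rx": 0,"ry": 0,"rz": 0,"gripper": 0.65},{"x": 0.9,"y": 0,"z": 0,"rx": 0,"ry": 0,"rz": 0,"gripper": 0.65},{"x": 0.8,"y": 0,"z": 0,"rx": 0,"ry": 0,"rz": 0,"gripper": 0.65},{"x": 0,"y": 0,"z": 0,"rx": 0,"ry": 0,"rz": 0,"gripper": 0.65},{"x": 0,"y": 0,"z": 0.4,"rx": 0,"ry": 0,"rz": 0,"gripper": 0.65},{"x": 0,"y": 0,"z": 0.4,"rx": 0,"ry": 0,"rz": 0,"gripper": 0.65},{"x": 0,"y": 0,"z": 0,"rx": 0,"ry": 0,"rz": 0,"gripper": 0.65}])

```text
time_s: 6.8
tcp_pos: [0.4247, 0.1815, 0.0668]
eef_rot: [[-0.97, 0.244, -0.002], [0.244, 0.97, -0.001], [0.002, -0.001, -1.0]]
contact_force: [-0.9, 0.1, 0.1]
width: 0.0296
finger_force: 0.0
```

Emit:
play_rows(series=[{"x": -0.3,"y": 0,"z": 0,"rx": 0,"ry": 0,"rz": 0,"gripper": 0.65},{"x": -0.4,"y": 0,"z": 0,"rx": 0,"ry": 0,"rz": 0,"gripper": 0.65},{"x": -0.4,"y": 0,"z": 0,"rx": 0,"ry": 0,"rz": 0,"gripper": 0.65},{"x": -0.4,"y": 0,"z": 0,"rx": 0,"ry": 0,"rz": 0,"gripper": 0.65},{"x": -0.4,"y": 0,"z": 0,"rx": 0,"ry": 0,"rz": 0,"gripper": 0.65},{"x": -0.4,"y": 0,"z": 0,"rx": 0,"ry": 0,"rz": 0,"gripper": 0.65},{"x": -0.4,"y": 0,"z": 0,"rx": 0,"ry": 0,"rz": 0,"gripper": 0.65},{"x": -0.4,"y": 0,"z": 0,"rx": 0,"ry": 0,"rz": 0,"gripper": 0.65},{"x": -0.4,"y": 0,"z": 0,"rx": 0,"ry": 0,"rz": 0,"gripper": 0.65}])

```text
time_s: 7.7
tcp_pos: [0.5102, 0.1604, 0.0684]
eef_rot: [[-0.97, 0.243, -0.0], [0.243, 0.97, -0.0], [0.0, -0.0, -1.0]]
contact_force: [0.8, -0.3, -0.6]
width: 0.0296
finger_force: 0.1
```

```bash
python3 - <<'E'
from h import *
s=r.snapshot("top")
for k,a in coins(s):
  w=cast(s,k,.074)
  if .3<w[0]<.9 and abs(w[1])<.3: print(k,a,w)
cv2.imwrite("pics/t6.png",s["img"][:,:,::-1])
s=r.snapshot("wrist");print(coins(s))
E
```

```text
[285.5    196.4757] 206 [ 0.5703 -0.1408  0.074 ]
[175.8636 207.0682] 88 [0.5408 0.1424 0.074 ]
[232.3113 230.2123] 212 [ 0.4814 -0.0045  0.074 ]
[]
```

The coin now moves with the fingertips. On over the edge.

Emit:
play_rows(series=[{"x": -0.4,"y": 0,"z": 0,"rx": 0,"ry": 0,"rz": 0,"gripper": 0.65},{"x": -0.45,"y": 0,"z": 0,"rx": 0,"ry": 0,"rz": 0,"gripper": 0.65},{"x": -0.45,"y": 0,"z": 0,"rx": 0,"ry": 0,"rz": 0,"gripper": 0.65},{"x": -0.45,"y": 0,"z": 0,"rx": 0,"ry": 0,"rz": 0,"gripper": 0.65},{"x": -0.45,"y": 0,"z": 0,"rx": 0,"ry": 0,"rz": 0,"gripper": 0.65},{"x": -0.45,"y": 0,"z": 0,"rx": 0,"ry": 0,"rz": 0,"gripper": 0.65},{"x": -0.45,"y": 0,"z": 0,"rx": 0,"ry": 0,"rz": 0,"gripper": 0.65},{"x": -0.45,"y": 0,"z": 0,"rx": 0,"ry": 0,"rz": 0,"gripper": 0.65},{"x": -0.45,"y": 0,"z": 0,"rx": 0,"ry": 0,"rz": 0,"gripper": 0.65},{"x": -0.45,"y": 0,"z": 0,"rx": 0,"ry": 0,"rz": 0,"gripper": 0.65}])

```text
time_s: 8.8
tcp_pos: [0.6182, 0.1333, 0.0684]
eef_rot: [[-0.97, 0.243, -0.0], [0.243, 0.97, -0.0], [0.0, -0.0, -1.0]]
contact_force: [-0.0, -0.2, 0.6]
width: 0.0302
finger_force: 0.1
```

Emit:
play_rows(series=[{"x": -0.45,"y": 0,"z": 0,"rx": 0,"ry": 0,"rz": 0,"gripper": 0.65},{"x": -0.45,"y": 0,"z": 0,"rx": 0,"ry": 0,"rz": 0,"gripper": 0.65},{"x": -0.45,"y": 0,"z": 0,"rx": 0,"ry": 0,"rz": 0,"gripper": 0.65},{"x": -0.45,"y": 0,"z": 0,"rx": 0,"ry": 0,"rz": 0,"gripper": 0.65},{"x": -0.45,"y": 0,"z": 0,"rx": 0,"ry": 0,"rz": 0,"gripper": 0.65},{"x": 0,"y": 0,"z": 0,"rx": 0,"ry": 0,"rz": 0,"gripper": 0.65}])

```text
time_s: 9.4
tcp_pos: [0.674, 0.1193, 0.0686]
eef_rot: [[-0.97, 0.244, 0.002], [0.244, 0.97, -0.0], [-0.002, 0.0, -1.0]]
contact_force: [0.1, 0.5, 1.0]
width: 0.0301
finger_force: 0.0
```

```bash
python3 - <<'E'
from h import *
for n in ("top","side"):
  s=r.snapshot(n)
  for k,a in coins(s):
    w=cast(s,k,.074)
    if .3<w[0]<.9 and abs(w[1])<.3: print(n,k,a,w,cast(s,k,.02))
  cv2.imwrite("pics/%s7.png"%n,s["img"][:,:,::-1])
E
```

```text
top [285.5    196.4757] 206 [ 0.5703 -0.1408  0.074 ] [ 0.5813 -0.1425  0.02  ]
top [232.3113 230.2123] 212 [ 0.4814 -0.0045  0.074 ] [0.4881 0.0003 0.02  ]
side [291.036 196.982] 278 [ 0.5689 -0.134   0.074 ] [ 0.5866 -0.1774  0.02  ]
side [341.3692 232.4154] 65 [ 0.4372 -0.0899  0.074 ] [ 0.4452 -0.13    0.02  ]
side [304.5951 259.231 ] 368 [0.4804 0.0015 0.074 ] [ 0.4915 -0.0319  0.02  ]
side [173.5    285.8913] 230 [0.6791 0.158  0.074 ] [0.7047 0.136  0.02  ]
```

View pics/side7.png

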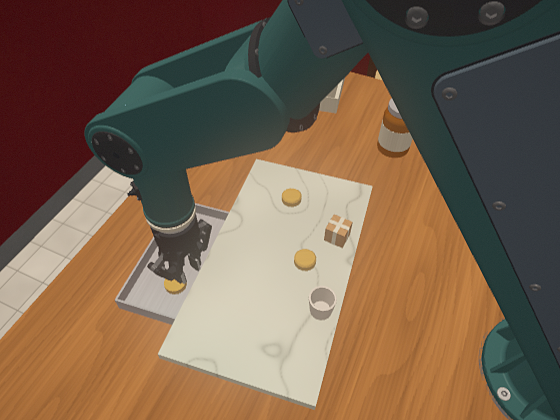

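The first coin lies in the tray (about (174,286), inside the rim); the other things haven't moved. Next is the middle coin.

Emit:
play_rows(series=[{"x": 0,"y": 0,"z": -1,"rx": 0,"ry": 0,"rz": 0,"gripper": 0.65},{"x": 0,"y": 0,"z": -1,"rx": 0,"ry": 0,"rz": 0,"gripper": 0.65},{"x": 0,"y": 0,"z": -1,"rx": 0,"ry": 0,"rz": 0,"gripper": 0.65},{"x": 0.96,"y": -0.93,"z": 0,"rx": 0,"ry": 0,"rz": 0,"gripper": 0.65},{"x": 0.96,"y": -0.93,"z": 0,"rx": 0,"ry": 0,"rz": 0,"gripper": 0.65},{"x": 0.96,"y": -0.93,"z": 0,"rx": 0,"ry": 0,"rz": 0,"gripper": 0.65},{"x": 0.96,"y": -0.93,"z": 0,"rx": 0,"ry": 0,"rz": 0,"gripper": 0.65},{"x": 0.96,"y": -0.93,"z": 0,"rx": 0,"ry": 0,"rz": 0,"gripper": 0.65},{"x": 0.96,"y": -0.93,"z": 0,"rx": 0,"ry": 0,"rz": 0,"gripper": 0.65},{"x": 0.96,"y": -0.93,"z": 0,"rx": 0,"ry": 0,"rz": 0,"gripper": 0.65}])

```text
time_s: 10.5
tcp_pos: [0.4672, 0.0027, 0.1434]
eef_rot: [[-0.97, 0.243, -0.001], [0.243, 0.97, -0.0], [0.001, -0.0, -1.0]]
contact_force: [0.0, 0.2, -0.7]
width: 0.0299
finger_force: 0.0
```

Emit:
play_rows(series=[{"x": 0.93,"y": -0.91,"z": 0,"rx": 0,"ry": 0,"rz": 0,"gripper": 0.65},{"x": 0,"y": 0,"z": 0,"rx": 0,"ry": 0,"rz": -1,"gripper": 0.65},{"x": 0,"y": 0,"z": 0,"rx": 0,"ry": 0,"rz": -1,"gripper": 0.65},{"x": 0,"y": 0,"z": 0,"rx": 0,"ry": 0,"rz": -1,"gripper": 0.65},{"x": 0,"y": 0,"z": 0,"rx": 0,"ry": 0,"rz": -1,"gripper": 0.65},{"x": 0,"y": 0,"z": 0,"rx": 0,"ry": 0,"rz": -1,"gripper": 0.65},{"x": 0,"y": 0,"z": 0,"rx": 0,"ry": 0,"rz": -0.3,"gripper": 0.65},{"x": 0,"y": 0,"z": 0,"rx": 0,"ry": 0,"rz": 0,"gripper": 0.65}])

```text
time_s: 11.3
tcp_pos: [0.4407, -0.0133, 0.1434]
eef_rot: [[-0.96, -0.279, -0.0], [-0.279, 0.96, -0.0], [0.0, 0.0, -1.0]]
contact_force: [0.4, 0.5, 0.0]
width: 0.03
finger_force: 0.0
```

Emit:
play_rows(series=[{"x": 0,"y": 0,"z": 1,"rx": 0,"ry": 0,"rz": 0,"gripper": 0.65},{"x": 0,"y": 0,"z": 1,"rx": 0,"ry": 0,"rz": 0,"gripper": 0.65},{"x": 0,"y": 0,"z": 0.6,"rx": 0,"ry": 0,"rz": 0,"gripper": 0.65},{"x": 0,"y": 0,"z": 0.4,"rx": 0,"ry": 0,"rz": 0,"gripper": 0.65},{"x": 0,"y": 0,"z": 0,"rx": 0,"ry": 0,"rz": 0,"gripper": 0.65},{"x": -0.3,"y": 0,"z": 0,"rx": 0,"ry": 0,"rz": 0,"gripper": 0.65},{"x": -0.4,"y": 0,"z": 0,"rx": 0,"ry": 0,"rz": 0,"gripper": 0.65},{"x": -0.4,"y": 0,"z": 0,"rx": 0,"ry": 0,"rz": 0,"gripper": 0.65},{"x": -0.45,"y": 0,"z": 0,"rx": 0,"ry": 0,"rz": 0,"gripper": 0.65},{"x": -0.45,"y": 0,"z": 0,"rx": 0,"ry": 0,"rz": 0,"gripper": 0.65}])

```text
time_s: 12.3
tcp_pos: [0.4908, 0.0008, 0.0688]
eef_rot: [[-0.96, -0.28, 0.001], [-0.28, 0.96, -0.0], [-0.001, -0.001, -1.0]]
contact_force: [0.3, -0.3, 0.8]
width: 0.0298
finger_force: 0.1
```

```bash
python3 - <<'E'
from h import *
for n in ("top","side"):
  s=r.snapshot(n)
  for k,a in coins(s):
    w=cast(s,k,.074)
    if .3<w[0]<.9 and abs(w[1])<.3: print(n,k,a,w)
E
```

```text
top [189.1505 151.1452] 186 [0.6912 0.1141 0.074 ]
top [285.4683 196.4537] 205 [ 0.5704 -0.1407  0.074 ]
side [282.8551 257.1237] 283 [0.5209 0.0149 0.074 ]
side [174.5616 282.6192] 365 [0.6811 0.1513 0.074 ]
```

Coin B moves along with the tool. Continuing.

Emit:
play_rows(series=[{"x": -0.45,"y": 0,"z": 0,"rx": 0,"ry": 0,"rz": 0,"gripper": 0.65},{"x": -0.45,"y": 0,"z": 0,"rx": 0,"ry": 0,"rz": 0,"gripper": 0.65},{"x": -0.45,"y": 0,"z": 0,"rx": 0,"ry": 0,"rz": 0,"gripper": 0.65},{"x": -0.45,"y": 0,"z": 0,"rx": 0,"ry": 0,"rz": 0,"gripper": 0.65},{"x": -0.45,"y": 0,"z": 0,"rx": 0,"ry": 0,"rz": 0,"gripper": 0.65},{"x": -0.45,"y": 0,"z": 0,"rx": 0,"ry": 0,"rz": 0,"gripper": 0.65},{"x": -0.45,"y": 0,"z": 0,"rx": 0,"ry": 0,"rz": 0,"gripper": 0.65},{"x": -0.45,"y": 0,"z": 0,"rx": 0,"ry": 0,"rz": 0,"gripper": 0.65},{"x": -0.45,"y": 0,"z": 0,"rx": 0,"ry": 0,"rz": 0,"gripper": 0.65},{"x": -0.45,"y": 0,"z": 0,"rx": 0,"ry": 0,"rz": 0,"gripper": 0.65}])

```text
time_s: 13.4
tcp_pos: [0.5981, 0.0323, 0.0684]
eef_rot: [[-0.96, -0.28, -0.0], [-0.28, 0.96, -0.0], [0.0, -0.0, -1.0]]
contact_force: [0.3, -0.4, 0.3]
width: 0.0298
finger_force: 0.1
```

Emit:
play_rows(series=[{"x": -0.45,"y": 0,"z": 0,"rx": 0,"ry": 0,"rz": 0,"gripper": 0.65},{"x": -0.45,"y": 0,"z": 0,"rx": 0,"ry": 0,"rz": 0,"gripper": 0.65},{"x": -0.45,"y": 0,"z": 0,"rx": 0,"ry": 0,"rz": 0,"gripper": 0.65},{"x": -0.45,"y": 0,"z": 0,"rx": 0,"ry": 0,"rz": 0,"gripper": 0.65},{"x": -0.45,"y": 0,"z": 0,"rx": 0,"ry": 0,"rz": 0,"gripper": 0.65},{"x": -0.45,"y": 0,"z": 0,"rx": 0,"ry": 0,"rz": 0,"gripper": 0.65},{"x": -0.45,"y": 0,"z": 0,"rx": 0,"ry": 0,"rz": 0,"gripper": 0.65},{"x": 0,"y": 0,"z": 0,"rx": 0,"ry": 0,"rz": 0,"gripper": 0.65}])

```text
time_s: 14.2
tcp_pos: [0.6749, 0.0545, 0.0686]
eef_rot: [[-0.96, -0.281, 0.002], [-0.281, 0.96, -0.0], [-0.002, -0.001, -1.0]]
contact_force: [-0.2, -0.1, 0.0]
width: 0.0295
finger_force: 0.0
```

```bash
python3 - <<'E'
from h import *
for n in ("top","side"):
  s=r.snapshot(n)
  for k,a in coins(s):
    w=cast(s,k,.074)
    if .3<w[0]<.9 and abs(w[1])<.3: print(n,k,a,w,cast(s,k,.02))
E
```

```text
top [285.5    196.4757] 206 [ 0.5703 -0.1408  0.074 ] [ 0.5813 -0.1425  0.02  ]
side [290.9821 196.9714] 280 [ 0.5691 -0.134   0.074 ] [ 0.5867 -0.1773  0.02  ]
side [342.1    233.2714] 70 [ 0.4351 -0.0884  0.074 ] [ 0.443  -0.1284  0.02  ]
side [190.624  258.5413] 242 [0.6822 0.093  0.074 ] [0.7081 0.0663 0.02  ]
side [174.6104 282.6403] 367 [0.681  0.1513 0.074 ] [0.7068 0.1288 0.02  ]
```

Emit:
play_rows(series=[{"x": 0,"y": 0,"z": -1,"rx": 0,"ry": 0,"rz": 0,"gripper": 0.65},{"x": 0,"y": 0,"z": -1,"rx": 0,"ry": 0,"rz": 0,"gripper": 0.65},{"x": 0.96,"y": -0.915,"z": 0,"rx": 0,"ry": 0,"rz": 0,"gripper": 0.65},{"x": 0.96,"y": -0.915,"z": 0,"rx": 0,"ry": 0,"rz": 0,"gripper": 0.65},{"x": 0.96,"y": -0.915,"z": 0,"rx": 0,"ry": 0,"rz": 0,"gripper": 0.65},{"x": 0.96,"y": -0.915,"z": 0,"rx": 0,"ry": 0,"rz": 0,"gripper": 0.65},{"x": 0.96,"y": -0.915,"z": 0,"rx": 0,"ry": 0,"rz": 0,"gripper": 0.65},{"x": 0.96,"y": -0.915,"z": 0,"rx": 0,"ry": 0,"rz": 0,"gripper": 0.65},{"x": 0.96,"y": -0.915,"z": 0,"rx": 0,"ry": 0,"rz": 0,"gripper": 0.65},{"x": 0.96,"y": -0.915,"z": 0,"rx": 0,"ry": 0,"rz": 0,"gripper": 0.65}])

```text
time_s: 15.3
tcp_pos: [0.5382, -0.1762, 0.1185]
eef_rot: [[-0.96, -0.28, -0.001], [-0.28, 0.96, 0.0], [0.001, 0.0, -1.0]]
contact_force: [-0.3, -0.3, -0.2]
width: 0.0296
finger_force: 0.0
```

Emit:
play_rows(series=[{"x": 0,"y": 0,"z": 0,"rx": 0,"ry": 0,"rz": -1,"gripper": 0.65},{"x": 0,"y": 0,"z": 0,"rx": 0,"ry": 0,"rz": -1,"gripper": 0.65},{"x": 0,"y": 0,"z": 0,"rx": 0,"ry": 0,"rz": -1,"gripper": 0.65},{"x": 0,"y": 0,"z": 0,"rx": 0,"ry": 0,"rz": -1,"gripper": 0.65},{"x": 0,"y": 0,"z": 0,"rx": 0,"ry": 0,"rz": -1,"gripper": 0.65},{"x": 0,"y": 0,"z": 0,"rx": 0,"ry": 0,"rz": -0.9,"gripper": 0.65},{"x": 0,"y": 0,"z": 0,"rx": 0,"ry": 0,"rz": 0,"gripper": 0.65}])

```text
time_s: 16.0
tcp_pos: [0.539, -0.1752, 0.1184]
eef_rot: [[-0.641, -0.767, -0.001], [-0.767, 0.641, 0.0], [0.0, 0.001, -1.0]]
contact_force: [-0.4, -0.7, 0.8]
width: 0.03
finger_force: 0.0
```

```bash
python3 - <<'E'
from h import *
s=r.snapshot("top")
for k,a in coins(s):
    w=cast(s,k,.074)
    if .3<w[0]<.9 and abs(w[1])<.3: print(k,a,w,cast(s,k,.02))
cv2.imwrite("pics/t8.png",s["img"][:,:,::-1])
E
```

```text
[213.8098 150.5598] 184 [0.6933 0.0491 0.074 ] [0.7101 0.0564 0.02  ]
[189.1366 151.0383] 183 [0.6915 0.1142 0.074 ] [0.7082 0.1246 0.02  ]
[283.2714 196.7786] 140 [ 0.5695 -0.135   0.074 ] [ 0.5804 -0.1364  0.02  ]
```

View pics/t8.png

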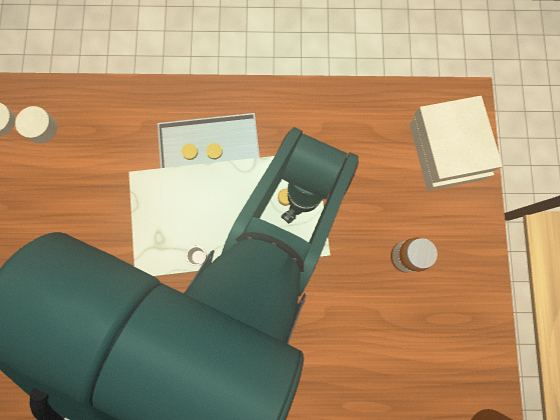

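The top view shows two coins in the tray (190,151), (214,151) and the gripper standing behind the last coin (285,197). Lower and push diagonally.

Emit:
play_rows(series=[{"x": 0,"y": 0,"z": 1,"rx": 0,"ry": 0,"rz": 0,"gripper": 0.65},{"x": 0,"y": 0,"z": 0.6,"rx": 0,"ry": 0,"rz": 0,"gripper": 0.65},{"x": 0,"y": 0,"z": 0.4,"rx": 0,"ry": 0,"rz": 0,"gripper": 0.65},{"x": 0,"y": 0,"z": 0,"rx": 0,"ry": 0,"rz": 0,"gripper": 0.65},{"x": -0.3,"y": 0,"z": 0,"rx": 0,"ry": 0,"rz": 0,"gripper": 0.65},{"x": -0.4,"y": 0,"z": 0,"rx": 0,"ry": 0,"rz": 0,"gripper": 0.65},{"x": -0.4,"y": 0,"z": 0,"rx": 0,"ry": 0,"rz": 0,"gripper": 0.65},{"x": -0.4,"y": 0,"z": 0,"rx": 0,"ry": 0,"rz": 0,"gripper": 0.65},{"x": -0.4,"y": 0,"z": 0,"rx": 0,"ry": 0,"rz": 0,"gripper": 0.65},{"x": -0.4,"y": 0,"z": 0,"rx": 0,"ry": 0,"rz": 0,"gripper": 0.65}])

```text
time_s: 17.05
tcp_pos: [0.5774, -0.1304, 0.0686]
eef_rot: [[-0.641, -0.767, 0.0], [-0.767, 0.641, -0.0], [-0.0, -0.0, -1.0]]
contact_force: [0.4, 0.0, -0.6]
width: 0.0296
finger_force: 0.2
```

```bash
python3 - <<'E'
from h import *
for n in ("top","side"):
  s=r.snapshot(n)
  for k,a in coins(s):
    w=cast(s,k,.074)
    if .3<w[0]<.9 and abs(w[1])<.3: print(n,k,a,w)
E
```

```text
top [213.8449 150.6631] 187 [0.693 0.049 0.074]
top [189.1514 151.1027] 185 [0.6913 0.1141 0.074 ]
side [274.6111 202.6963] 270 [ 0.5944 -0.1043  0.074 ]
side [191.5286 255.6869] 297 [0.6841 0.0866 0.074 ]
side [174.3343 281.7952] 332 [0.6824 0.15   0.074 ]
```

Emit:
play_rows(series=[{"x": -0.45,"y": 0,"z": 0,"rx": 0,"ry": 0,"rz": 0,"gripper": 0.65},{"x": -0.45,"y": 0,"z": 0,"rx": 0,"ry": 0,"rz": 0,"gripper": 0.65},{"x": -0.45,"y": 0,"z": 0,"rx": 0,"ry": 0,"rz": 0,"gripper": 0.65},{"x": -0.45,"y": 0,"z": 0,"rx": 0,"ry": 0,"rz": 0,"gripper": 0.65},{"x": -0.45,"y": 0,"z": 0,"rx": 0,"ry": 0,"rz": 0,"gripper": 0.65},{"x": -0.45,"y": 0,"z": 0,"rx": 0,"ry": 0,"rz": 0,"gripper": 0.65},{"x": -0.45,"y": 0,"z": 0,"rx": 0,"ry": 0,"rz": 0,"gripper": 0.65},{"x": -0.45,"y": 0,"z": 0,"rx": 0,"ry": 0,"rz": 0,"gripper": 0.65},{"x": -0.45,"y": 0,"z": 0,"rx": 0,"ry": 0,"rz": 0,"gripper": 0.65},{"x": -0.45,"y": 0,"z": 0,"rx": 0,"ry": 0,"rz": 0,"gripper": 0.65}])

```text
time_s: 18.15
tcp_pos: [0.6495, -0.0443, 0.0684]
eef_rot: [[-0.642, -0.767, -0.0], [-0.767, 0.642, -0.0], [0.0, 0.0, -1.0]]
contact_force: [0.8, -0.4, 0.1]
width: 0.0299
finger_force: 0.1
```

Emit:
play_rows(series=[{"x": -0.45,"y": 0,"z": 0,"rx": 0,"ry": 0,"rz": 0,"gripper": 0.65},{"x": -0.45,"y": 0,"z": 0,"rx": 0,"ry": 0,"rz": 0,"gripper": 0.65},{"x": -0.45,"y": 0,"z": 0,"rx": 0,"ry": 0,"rz": 0,"gripper": 0.65},{"x": -0.45,"y": 0,"z": 0,"rx": 0,"ry": 0,"rz": 0,"gripper": 0.65},{"x": -0.45,"y": 0,"z": 0,"rx": 0,"ry": 0,"rz": 0,"gripper": 0.65},{"x": 0,"y": 0,"z": 0,"rx": 0,"ry": 0,"rz": 0,"gripper": 0.65},{"x": 0,"y": 0,"z": -1,"rx": 0,"ry": 0,"rz": 0,"gripper": 0.65},{"x": 0,"y": 0,"z": -1,"rx": 0,"ry": 0,"rz": 0,"gripper": 0.65},{"x": 0,"y": 0,"z": -1,"rx": 0,"ry": 0,"rz": 0,"gripper": 0.65},{"x": 0,"y": 0,"z": -1,"rx": 0,"ry": 0,"rz": 0,"gripper": 0.65}])

```text
time_s: 19.15
tcp_pos: [0.6845, -0.0022, 0.1692]
eef_rot: [[-0.642, -0.767, -0.001], [-0.767, 0.642, -0.0], [0.001, 0.0, -1.0]]
contact_force: [-0.1, 0.0, 0.2]
width: 0.03
finger_force: 0.0
```

Emit:
play_rows(series=[{"x": 0.8,"y": -0.8,"z": 0,"rx": 0,"ry": 0,"rz": 0,"gripper": 0.65},{"x": 0.8,"y": -0.8,"z": 0,"rx": 0,"ry": 0,"rz": 0,"gripper": 0.65},{"x": 0.8,"y": -0.8,"z": 0,"rx": 0,"ry": 0,"rz": 0,"gripper": 0.65},{"x": 0.8,"y": -0.8,"z": 0,"rx": 0,"ry": 0,"rz": 0,"gripper": 0.65},{"x": 0.8,"y": -0.8,"z": 0,"rx": 0,"ry": 0,"rz": 0,"gripper": 0.65},{"x": 0,"y": 0,"z": 0,"rx": 0,"ry": 0,"rz": 0,"gripper": 0.65}])

```text
time_s: 19.75
tcp_pos: [0.6975, -0.1471, 0.1683]
eef_rot: [[-0.644, -0.765, 0.0], [-0.765, 0.644, -0.002], [0.001, -0.002, -1.0]]
contact_force: [-0.3, 0.6, -0.2]
width: 0.0301
finger_force: 0.0
```

```bash
python3 - <<'E'
from h import *
for n in ("top","side"):
  s=r.snapshot(n)
  for k,a in coins(s):
    w=cast(s,k,.02)
    if .3<w[0]<.9 and abs(w[1])<.3: print(n,k,a,w)
  cv2.imwrite("pics/%s9.png"%n,s["img"][:,:,::-1])
E
```

```text
top [211.5169 149.9576] 118 [0.7118 0.0628 0.02  ]
top [189.1514 151.1027] 185 [0.7081 0.1246 0.02  ]
side [201.4833 235.119 ] 269 [0.7188 0.0048 0.02  ]
side [191.5661 255.5763] 295 [0.7103 0.0592 0.02  ]
side [174.3634 281.7778] 333 [0.7083 0.1274 0.02  ]
```

View pics/side9.png

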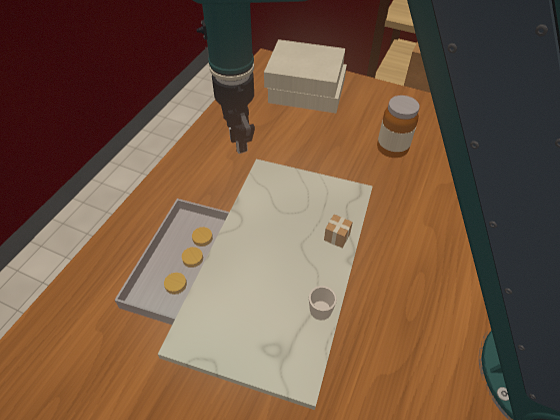

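All three coins lie in the tray at (201,235), (192,256) and (174,282). The gift box, cup and jar stand where they were and the robot is clear.

```bash
python3 -c "
from station import r
print(r.close_job())"
```

```text
the job is handed in; nothing more can be done
None
```

All three chocolates were pushed over the far edge into the tray, the gift box, cup and jar were left where they stood, and the job is handed in at about 20 s.

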